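Set the logged sample bottles in their colour-matched stands

ROBOT

A 7-joint arm with a two-finger parallel gripper is mounted at the origin on the work surface. World frame = base frame: x ahead of the robot, y to its left, z up, the work surface at z = 0. Lengths are in m, angles in degrees, forces in N, time in s.
With the tool pointing down it reaches from about 0.425 to 0.875 m from the base axis. Payload 4.7 kg.
Tool frame: the origin (TCP) lies on the front face of the gripper's body, between the roots of the fingers; the fingertips stand 70 mm ahead of it and the grasp point (between the pads) lies 51 mm ahead of it; z points along the fingers, y is the direction in which the jaws open and shut (so a half turn about z gives the same grasp; the last joint's range is limited). The gripper opens to 87 mm and grips with 3 to 60 N. Pads are 19 mm wide; open, the fingers measure 117 mm over their backs; the gripper's body (75 mm by 190 mm) begins 51 mm behind the grasp point.
Start: joints at [-73.333, 18.392, -4.016, 83.108, 1.295, 78.541, -3.26], TCP at [0.178, 0.625, 0.292] pointing down, gripper open.
Joint ranges: [-163.93, 163.93], [-17.29, 119.83], [-79.2, 71.16], [3.27, 140.29], [-89.18, 269.18], [5.43, 117.66], [-154.24, 154.24]. Speed limits (degrees/s): [147.25, 147.25, 180, 180, 180, 180, 180].

INTERFACE

Orientations are given as [roll, pitch, yaw] about the fixed x, y, z axes, in that order (R = Rz(yaw) Ry(pitch) Rx(roll)).
In Python, from cell import env gives the robot as it stands.
- The arm moves only by the tool drive_tool, never from a script. Its argument "commands" is a list of rows, each a list of 7 numbers: the shift along the tool's x, y, z in cm, then the turn, a rotation vector about the tool's x, y, z in degrees, then the opening, from 0 (shut) to 1 (fully open). In form: [[tx, ty, tz, rx, ry, rz, hand], ...]. A call has 1 to 20 rows; each row shifts and turns the commanded pose from where the row before left it, along the tool's axes as they then stand; what a row does not reach is not made up. A row lasts 1/12 s, in which the tool goes at most 41.7 mm and 7.16 degrees, less where a joint would pass 70% of its speed; a pose out of reach is approached as far as the arm can. A call is refused whole if a number of a shift passes 4.17 or a number of a turn 7.16, either way. A call with a gripper value outside its range is refused whole. The fingers move at their own pace and stop on an object; "force" is the grip in N (left out, the last holds). Time passes only in rows, so rows that do not move let the fingers close. It gives the time, the measured TCP pose, the force and the opening at its end, in the units of the state.
- env.get_obs(): the state, without advancing time (a new reading comes with each control period).
- env.read_camera(name): name is "side" or "top"; returns a dict with "img" (480x640x3 uint8, blue, green, red), "mtx" (3x3 intrinsics, pixels), "k1" (the pictures are not rectified: a ray, as slopes to the right and down, at radius r is drawn at 1 + k1 r^2 times it, then the intrinsics apply), "pose" (4x4, takes a point from camera to world coordinates). Camera axes: x right, y down, z forward; pixel columns grow to the right and rows downward; lengths in m; the calibration is good to about 2 mm. A picture is of the moment at which its call begins. There is no depth.
- env.sign_off(): hands the job in, once; it reports no verdict.
The state is a dict: "time_s": time; "qpos": joint angles; "joint_velocities": joint speeds; "effort": joint torques, N m; "tool_pos": TCP position; "tool_rot": TCP orientation; "force": force on the tool from outside, world axes, zero at the start; "wrist_torque": the same for the moment, N m; "grip_width": finger opening in m.
Only numpy, scipy, OpenCV 4.12 (cv2) and the standard library are available. Lean on these libraries where they do the work, as an engineer would, in place of code of your own. Each camera call takes 0.05 s, during which the arm holds its last target.

TASK

The samples are logged: carry each of the three bottles and the jar to the round stand of the same colour as its cap and set it down upright inside, resting flat on the floor of the stand. Keep every bottle upright all the way, and leave the stack of culture dishes and the mortar where they are.

Things in the scene. Friction and masses are not known exactly. Their poses are not given: they have to be found in the camera images.
- bottle_blue_mid (a point): Loose clear glass sample bottle with a blank white label and a BLUE screw cap. Stands upright, 92 mm tall, body 50 mm across, cap 37 mm across and 24 mm high at the very top (the cap is screwed tight: grip the cap from above), narrowing to a neck below the cap. About 0.08 to 0.23 kg. This point is on its axis, half-way up (46 mm above its underside); z is up along the axis.
- bottle_yellow_mid (a point): Loose opaque white plastic sample bottle with a blank white label and a YELLOW screw cap. Stands upright, 96 mm tall, body 56 mm across, cap 40 mm across and 24 mm high at the very top (the cap is screwed tight: grip the cap from above), narrowing to a neck below the cap. About 0.08 to 0.23 kg. This point is on its axis, half-way up (48 mm above its underside); z is up along the axis.
- bottle_red_mid (a point): Loose brown glass sample bottle with a blank white label and a RED screw cap. Stands upright, 84 mm tall, body 46 mm across, cap 34 mm across and 24 mm high at the very top (the cap is screwed tight: grip the cap from above), narrowing to a neck below the cap. About 0.08 to 0.23 kg. This point is on its axis, half-way up (42 mm above its underside); z is up along the axis.
- jar_green_mid (a point): Loose squat white plastic sample jar with a GREEN screw cap that is a little wider than its body. Stands upright, 60 mm tall, body 58 mm across, cap 61 mm across and 23 mm high at the very top (the cap is screwed tight: grip the cap from above). About 0.08 to 0.23 kg. This point is on its axis, half-way up (30 mm above its underside); z is up along the axis.
- stand_blue: Round BLUE stand, a shallow open cup fixed to the bench: outside 78 mm across, 14 mm high; recess 70 mm across, its floor 5 mm above the bench, wall 4 mm. Takes the blue-capped bottle with about 10 mm to spare all round. Origin at the centre of its underside, on the bench; z up.
- stand_yellow: Round YELLOW stand, a shallow open cup fixed to the bench: outside 84 mm across, 14 mm high; recess 76 mm across, its floor 5 mm above the bench, wall 4 mm. Takes the yellow-capped bottle with about 10 mm to spare all round. Origin at the centre of its underside, on the bench; z up.
- stand_red: Round RED stand, a shallow open cup fixed to the bench: outside 74 mm across, 14 mm high; recess 66 mm across, its floor 5 mm above the bench, wall 4 mm. Takes the red-capped bottle with about 10 mm to spare all round. Origin at the centre of its underside, on the bench; z up.
- stand_green: Round GREEN stand, a shallow open cup fixed to the bench: outside 89 mm across, 14 mm high; recess 81 mm across, its floor 5 mm above the bench, wall 4 mm. Takes the green-capped jar with about 10 mm to spare all round. Origin at the centre of its underside, on the bench; z up.
- dish_stack: Bystander: two small closed culture dishes in a stack, pale clear plastic, 61 mm across, 30 mm high together, one loose piece. Origin at the centre of the underside. Not to be moved.
- mortar: Bystander: small white porcelain mortar bowl, 62 mm across, 32 mm high, loose. Origin at the centre of the underside. Not to be moved.
Not all that is in view belongs to the job. Of the things shaped like the stand_green, the green one is meant.

How it is judged:
By the outcome, as a careful person would: the job done as asked, in the order asked, and still so for the second after the job is handed in, with the robot touching nothing.
It also fails if it takes over 115 s, if anything falls off the work surface, if the arm or the gripper's body presses on something with over 40 N, if the wrist force passes 120 N, or if a joint passes its speed limit or range.

## Working session

There is one attempt and no reset: what is moved stays moved. The work goes in short steps, Python scripts to look and compute and a tool call to move; the robot and the scene stay as the last step left them, time stands still between calls to the robot, and variables do not carry over. Pictures are saved under pics/ and viewed, and the job is handed in when it is done.

Besides the shell and the picture viewer there is one more tool, called after ">>>" as name(argument=value, ...), one argument or row to a line, values as JSON. drive_tool: Moves the arm, as the interface text tells. Its arguments: {"type":"object","properties":{"commands":{"type":"array"},"force":{"type":"number"}},"required":["commands"]}

```bash
ls; mkdir -p pics; python3 - <<'E'
from cell import env
import cv2
o=env.get_obs(); print(o)
for n in ("top","side"):
    c=env.read_camera(n); cv2.imwrite(f"pics/{n}0.png",c["img"]); print(n,c["mtx"],c["k1"],c["pose"])
E
```

```text
pics
{'time_s': 0.0, 'qpos': array([-73.33384198,  18.43928758,  -4.01558073,  83.17352803,
         1.29483034,  78.54014812,  -3.25878806]), 'joint_velocities': array([-0.08513117,  0.0078789 , -0.09311555, -0.07447605,  0.01145692,
       -0.03896605, -0.00094116]), 'effort': array([-2.52382924e-04, -4.91293931e+01, -4.04205183e-01, -3.12534785e+01,
       -6.39248779e-02,  4.32810572e-02,  1.88705289e-04]), 'tool_pos': array([0.17754748, 0.62485698, 0.29117084]), 'tool_rot': array([-1.79892267e+02,  5.46802998e-03,  1.64144791e+02]), 'force': array([ 0.17313224, -0.26974382,  0.18172777]), 'wrist_torque': array([-0.04789211,  0.01686851,  0.04191959]), 'grip_width': 0.08708254407602563}
top [[540.67980472   0.         323.95484707]
 [  0.         540.67980472 239.40106324]
 [  0.           0.           1.        ]] -0.07516627914390837 [[-0.00864426 -0.98549875  0.16946234  0.30533452]
 [-0.99994589  0.00753839 -0.00716808 -0.01688816]
 [ 0.00578666 -0.16951513 -0.9855106   1.12190267]
 [ 0.          0.          0.          1.        ]]
side [[526.97983012   0.         323.05516427]
 [  0.         526.97983012 238.09896656]
 [  0.           0.           1.        ]] -0.08117183651826508 [[ 0.99398053 -0.07384095  0.08093339  0.4008581 ]
 [-0.10862366 -0.56801947  0.81581541 -0.89070243]
 [-0.01426885 -0.81969592 -0.57262117  0.67783806]
 [ 0.          0.          0.          1.        ]]
```

View pics/top0.png

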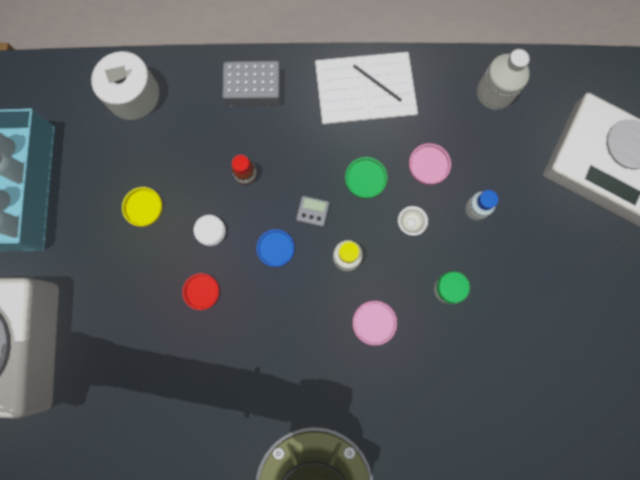

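View pics/side0.png

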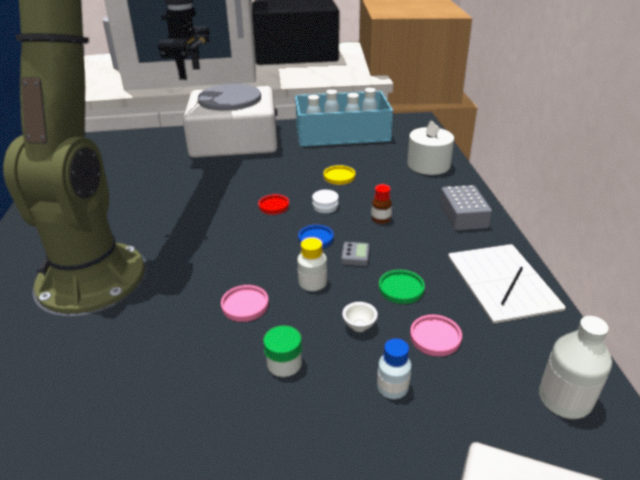

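Top view: four caps at blue (487,200), yellow (348,250), red (241,163) and green (454,288). The stands are at blue (275,248), yellow (142,207), red (200,292) and green (366,178).

What could be mistaken for something else:
- **Green things:** the ring at (366,178) is an open cup, and the disc at (454,288) is the jar cap, which stands tall in the side view. So the ring is the stand and the disc is the jar.
- **Pink rings:** (430,164) and (375,323) are decoys.
- **White things:** dish stack at (209,230), mortar at (413,221). The big white bottle at (503,80) has no coloured cap.

```bash
cat > h.py <<'E'
from cell import env
import cv2, numpy as np
H={'blue':(100,125),'yellow':(22,35),'red':(0,6),'green':(50,85)}
def rays(c,px):
    u=cv2.undistortPoints(np.asarray(px,float).reshape(-1,1,2),c["mtx"],np.array([c["k1"],0,0,0,0.])).reshape(-1,2)
    d=np.c_[u,np.ones(len(u))]@c["pose"][:3,:3].T
    return c["pose"][:3,3],d
def plane(c,px,z):
    o,d=rays(c,px); return o+d*((z-o[2])/d[:,2])[:,None]
def blobs(c,col,amin=60):
    hsv=cv2.cvtColor(c["img"],cv2.COLOR_BGR2HSV); a,b=H[col]
    m=cv2.inRange(hsv,(a,150,70),(b,255,255))
    if col=='red': m|=cv2.inRange(hsv,(175,150,70),(180,255,255))
    cs,_=cv2.findContours(m,cv2.RETR_EXTERNAL,cv2.CHAIN_APPROX_NONE)
    out=[]
    for k in cs:
        k=cv2.convexHull(k); A=cv2.contourArea(k)
        if A>amin:
            M=cv2.moments(k); out.append((M['m10']/M['m00'],M['m01']/M['m00'],A,k))
    return sorted(out,key=lambda t:-t[2])
def circ(c,k,z):
    p=plane(c,k.reshape(-1,2),z)[:,:2]
    # area centroid & eq. diameter on plane
    q=(p*1e4).astype(np.float32).reshape(-1,1,2); M=cv2.moments(q)
    return M['m10']/M['m00']/1e4,M['m01']/M['m00']/1e4,2*np.sqrt(abs(M['m00'])/np.pi)/1e4
E
python3 - <<'E'
from h import *
hh={'blue':.092,'yellow':.096,'red':.084,'green':.060}
for n in ("top","side"):
    c=env.read_camera(n)
    for col in H:
        for b in blobs(c,col):
            print(n,col,np.round(b[:3]), 'z.010:',np.round(circ(c,b[3],.010),4),'zcap:',np.round(circ(c,b[3],hh[col]-.012),4))
c=env.read_camera("top")["img"]
cv2.imwrite("pics/crop.png",cv2.resize(c[130:330,330:520],None,fx=3,fy=3))
E
```

```text
top blue [ 275.  248. 1090.] z.010: [0.4801 0.0767 0.078 ] zcap: [0.4691 0.0708 0.0731]
top blue [488. 199. 263.] z.010: [ 0.5811 -0.3758  0.0399] zcap: [ 0.5637 -0.3532  0.0374]
top yellow [ 142.  206. 1237.] z.010: [0.5708 0.3614 0.0861] zcap: [0.5531 0.3362 0.0803]
top yellow [349. 252. 280.] z.010: [ 0.4703 -0.0762  0.0395] zcap: [ 0.4594 -0.0723  0.0369]
top red [ 201.  291. 1022.] z.010: [0.3903 0.2302 0.0745] zcap: [0.3856 0.2164 0.0704]
top red [241. 165. 296.] z.010: [0.6602 0.1514 0.0426] zcap: [0.6405 0.142  0.0402]
top green [ 366.  178. 1242.] z.010: [ 0.6301 -0.1151  0.0865] zcap: [ 0.619  -0.1118  0.0835]
top green [453. 287. 738.] z.010: [ 0.3951 -0.2914  0.0637] zcap: [ 0.392  -0.282   0.0616]
side blue [316. 235. 612.] z.010: [0.482  0.0766 0.0828] zcap: [ 0.4735 -0.0248  0.0742]
side blue [396. 351. 557.] z.010: [ 0.5814 -0.2873  0.0524] zcap: [ 0.5625 -0.3505  0.0469]
side yellow [339. 174. 496.] z.010: [0.5702 0.3534 0.098 ] zcap: [0.5514 0.2155 0.0871]
side yellow [311. 248. 332.] z.010: [0.4655 0.027  0.0578] zcap: [ 0.4583 -0.0747  0.0514]
side red [273. 204. 490.] z.010: [0.3904 0.2235 0.0851] zcap: [0.3914 0.12   0.0772]
side red [382. 192. 232.] z.010: [0.6653 0.2429 0.0613] zcap: [0.6407 0.1377 0.0556]
side green [ 401.  286. 1228.] z.010: [ 0.6296 -0.1202  0.0963] zcap: [ 0.6166 -0.164   0.0908]
side green [ 282.  343. 1100.] z.010: [ 0.3902 -0.2431  0.0759] zcap: [ 0.3908 -0.2799  0.0716]
```

View pics/crop.png

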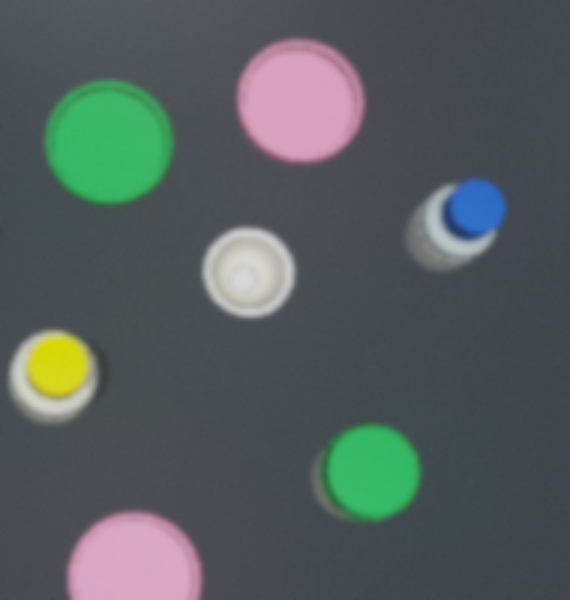

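The crop shows the green open cup at (366,178), the green-capped jar at (454,288), and the pink decoys. The measured sizes match: stands about 78/86/74.5/86 mm, caps about 37/37/40/62 mm. The two views agree to within about 4 mm. First move: turn the yaw to 180° and swing in towards the blue bottle.

>>> drive_tool(
  commands=[
    [0,0,0,0,0,-5.3,1],
    [0,0,0,0,0,-5.3,1],
    [0,0,0,0,0,-5.3,1],
    [-2.7,-2.7,0,0,0,0,1],
    [-2.7,-2.7,0,0,0,0,1],
    [-2.7,-2.7,0,0,0,0,1],
    [-2.7,-2.7,0,0,0,0,1],
    [-2.7,-2.7,0,0,0,0,1],
    [-2.7,-2.7,0,0,0,0,1],
    [-2.7,-2.7,0,0,0,0,1],
    [-2.7,-2.7,0,0,0,0,1],
    [-2.7,-2.7,0,0,0,0,1],
    [-2.7,-2.7,0,0,0,0,1],
    [0,0,0,0,0,0,1],
    [0,0,0,0,0,0,1],
  ],
  force=20,
)

```text
time_s: 1.5
tool_pos: [0.45, 0.3528, 0.2923]
tool_rot: [-180.0, 0.0, 179.7]
force: [0.6, -0.1, -0.4]
grip_width: 0.0869
```

>>> drive_tool(
  commands=[
    [-0.63,-3.9,0,0,0,0,1],
    [-0.63,-3.9,0,0,0,0,1],
    [-0.63,-3.9,0,0,0,0,1],
    [-0.63,-3.9,0,0,0,0,1],
    [-0.63,-3.9,0,0,0,0,1],
    [-0.63,-3.9,0,0,0,0,1],
    [-0.63,-3.9,0,0,0,0,1],
    [-0.63,-3.9,0,0,0,0,1],
    [-0.63,-3.9,0,0,0,0,1],
    [-0.63,-3.9,0,0,0,0,1],
    [-0.63,-3.9,0,0,0,0,1],
    [-0.63,-3.9,0,0,0,0,1],
    [-0.63,-3.9,0,0,0,0,1],
    [-0.63,-3.9,0,0,0,0,1],
    [-0.63,-3.9,0,0,0,0,1],
    [-0.63,-3.9,0,0,0,0,1],
    [-0.63,-3.9,0,0,0,0,1],
    [-0.63,-3.9,0,0,0,0,1],
    [0,0,0,0,0,0,1],
    [0,0,0,0,0,0,1],
  ],
)

```text
time_s: 3.17
tool_pos: [0.5616, -0.3477, 0.291]
tool_rot: [-180.0, -0.1, 179.9]
force: [0.8, 1.0, 0.2]
grip_width: 0.0869
```

>>> drive_tool(
  commands=[
    [-0.14,-0.43,2,0,0,0,1],
    [0,0,3,0,0,0,1],
    [0,0,3,0,0,0,1],
    [0,0,3,0,0,0,1],
    [0,0,2,0,0,0,1],
    [0,0,1.5,0,0,0,1],
    [0,0,1,0,0,0,1],
    [0,0,0,0,0,0,1],
    [0,0,0,0,0,0,1],
  ],
)

```text
time_s: 3.92
tool_pos: [0.5641, -0.349, 0.1374]
tool_rot: [179.9, 0.0, -179.8]
force: [-0.4, 0.5, -0.4]
grip_width: 0.0873
```

```bash
python3 - <<'E'
from h import *
a=env.read_camera("side")["img"][230:450,280:520]; b=env.read_camera("top")["img"][100:300,380:600]
cv2.imwrite("pics/g1.png",np.hstack([cv2.resize(a,(400,367)),cv2.resize(b,(400,367))]))
E
```

```text
(no output)
```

View pics/g1.png

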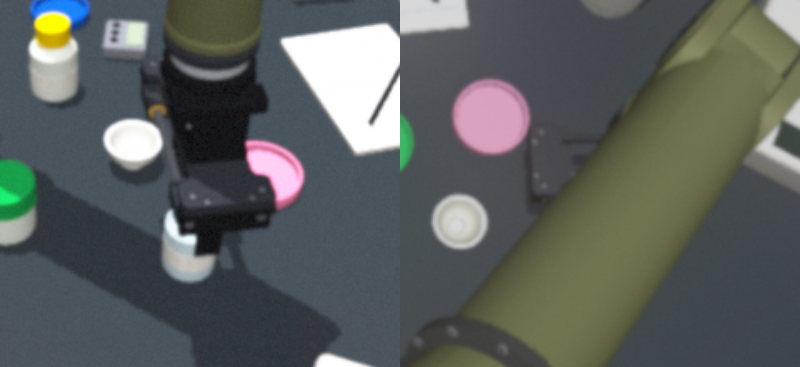

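The side crop shows the bottle (188,245) between the fingers, so I'm closing the gripper.

>>> drive_tool(
  commands=[
    [0,0,0,0,0,0,0.3],
    [0,0,0,0,0,0,0.3],
    [0,0,0,0,0,0,0.3],
    [0,0,0,0,0,0,0.3],
    [0,0,0,0,0,0,0.3],
    [0,0,0,0,0,0,0.3],
  ],
  force=20,
)

```text
time_s: 4.52
tool_pos: [0.5632, -0.3508, 0.1373]
tool_rot: [180.0, 0.0, -180.0]
force: [0.3, 0.4, -0.0]
grip_width: 0.0551
```

>>> drive_tool(
  commands=[
    [0,0,0,0,0,0,0.2],
    [0,0,0,0,0,0,0.2],
    [0,0,0,0,0,0,0.2],
    [0,0,0,0,0,0,0.2],
    [0,0,0,0,0,0,0.2],
    [0,0,0,0,0,0,0.2],
  ],
  force=25,
)

```text
time_s: 5.02
tool_pos: [0.5631, -0.3507, 0.1372]
tool_rot: [180.0, -0.0, -180.0]
force: [0.3, -0.1, -0.3]
grip_width: 0.0367
```

Gripped at 36.7 mm, which matches the 37 mm cap. Lifting.

>>> drive_tool(
  commands=[
    [0,0,-0.5,0,0,0,0.2],
    [0,0,-1,0,0,0,0.2],
    [0,0,-2,0,0,0,0.2],
    [0,0,-2.5,0,0,0,0.2],
    [0,0,-2.5,0,0,0,0.2],
    [0,0,-2.5,0,0,0,0.2],
    [0,0,-2,0,0,0,0.2],
    [0,0,-1,0,0,0,0.2],
    [0,0,-0.5,0,0,0,0.2],
    [0,0,0,0,0,0,0.2],
  ],
)

```text
time_s: 5.85
tool_pos: [0.5633, -0.351, 0.2832]
tool_rot: [-180.0, 0.1, -180.0]
force: [0.2, -0.2, -2.2]
grip_width: 0.0366
```

```bash
python3 - <<'E'
from h import *
c=env.read_camera("side");o=env.get_obs();print(o['tool_pos'],o['grip_width'],o['force'])
cv2.imwrite("pics/g2.png",c["img"])
E
```

```text
[ 0.56302122 -0.35058782  0.2818552 ] 0.03659938938992812 [ 0.21752456  0.23028969 -2.9943483 ]
```

View pics/g2.png

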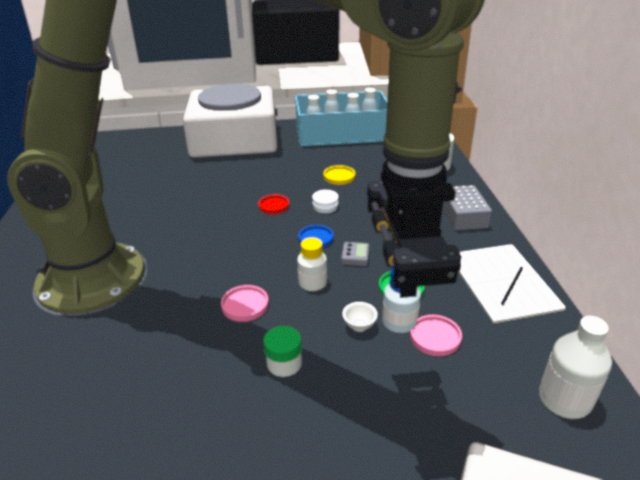

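The bottle hangs upright at (401,300), and the wrist force shows about 2–3 N of extra load. Carrying it to the blue stand.

>>> drive_tool(
  commands=[
    [0.2,1,0,0,0,0,0.2],
    [0.39,2,0,0,0,0,0.2],
    [0.58,3,0,0,0,0,0.2],
    [0.59,3.08,0,0,0,0,0.2],
    [0.59,3.08,0,0,0,0,0.2],
    [0.59,3.08,0,0,0,0,0.2],
    [0.59,3.08,0,0,0,0,0.2],
    [0.59,3.08,0,0,0,0,0.2],
    [0.59,3.08,0,0,0,0,0.2],
    [0.59,3.08,0,0,0,0,0.2],
    [0.59,3.08,0,0,0,0,0.2],
    [0.59,3.08,0,0,0,0,0.2],
    [0.59,3.08,0,0,0,0,0.2],
    [0.58,3,0,0,0,0,0.2],
    [0.39,2,0,0,0,0,0.2],
    [0.2,1,0,0,0,0,0.2],
    [0,0,0,0,0,0,0.2],
    [0,0,0,0,0,0,0.2],
    [0,0,0,0,0,0,0.2],
  ],
)

```text
time_s: 7.48
tool_pos: [0.4806, 0.0753, 0.2819]
tool_rot: [-179.9, -0.0, 179.9]
force: [-0.2, -0.9, -1.7]
grip_width: 0.0361
```

>>> drive_tool(
  commands=[
    [0,0.12,1,0,0,0,0.2],
    [0,0,2,0,0,0,0.2],
    [0,0,2.5,0,0,0,0.2],
    [0,0,2.5,0,0,0,0.2],
    [0,0,2,0,0,0,0.2],
    [0,0,1.5,0,0,0,0.2],
    [0,0,1,0,0,0,0.2],
    [0,0,0.6,0,0,0,0.2],
    [0,0,0.4,0,0,0,0.2],
    [0,0,0,0,0,0,0.2],
    [0,0,0,0,0,0,0.2],
  ],
)

```text
time_s: 8.4
tool_pos: [0.481, 0.0783, 0.1478]
tool_rot: [180.0, 0.1, -180.0]
force: [0.4, -0.2, -1.8]
grip_width: 0.0365
```

```bash
python3 - <<'E'
from h import *
c=env.read_camera("side");o=env.get_obs();print(o['tool_pos'],o['grip_width'],o['force'])
cv2.imwrite("pics/g3.png",cv2.resize(c["img"][140:320,210:450],None,fx=3,fy=3))
E
```

```text
[0.48112492 0.07841103 0.14810292] 0.03633798460089273 [ 0.65475925  0.52598494 -1.54025025]
```

View pics/g3.png

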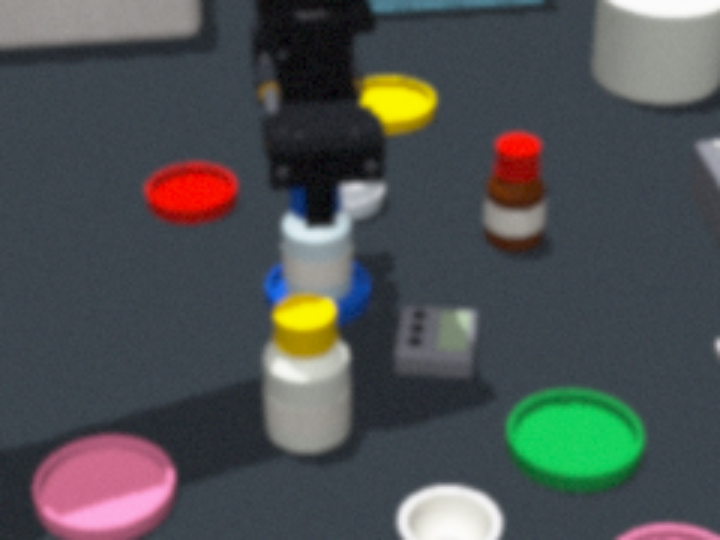

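The bottle is centred over the blue stand: bottle at (317,250) and ring (265..372,290) in the crop. Lowering the last 5–6 mm.

>>> drive_tool(
  commands=[
    [0,-0.1,0.3,0,0,0,0.2],
    [0,0,0.2,0,0,0,0.2],
    [0,0,0.05,0,0,0,0.2],
    [0,0,0,0,0,0,0.2],
  ],
)

```text
time_s: 8.78
tool_pos: [0.4807, 0.0774, 0.1421]
tool_rot: [180.0, 0.0, -180.0]
force: [-0.7, 0.3, -0.1]
grip_width: 0.0364
```

The floor has taken the weight (Fz about 0). Releasing and rising.

>>> drive_tool(
  commands=[
    [0,0,0,0,0,0,0.5],
    [0,0,0,0,0,0,0.8],
    [0,0,0,0,0,0,1],
    [0,0,0,0,0,0,1],
    [0,0,0,0,0,0,1],
    [0,0,-1,0,0,0,1],
    [0,0,-2,0,0,0,1],
    [0,0,-3,0,0,0,1],
    [0,0,-3,0,0,0,1],
    [0,0,-3,0,0,0,1],
    [0,0,-2,0,0,0,1],
    [0,0,0,0,0,0,1],
  ],
)

```text
time_s: 9.78
tool_pos: [0.4827, 0.0777, 0.2875]
tool_rot: [179.8, 0.5, -180.0]
force: [-0.2, -0.3, -0.3]
grip_width: 0.0869
```

>>> drive_tool(
  commands=[
    [0.4,-2.5,0,0,0,0,1],
    [0.5,-3.5,0,0,0,0,1],
    [0.5,-3.5,0,0,0,0,1],
    [0.5,-3.5,0,0,0,0,1],
    [0.3,-2.1,0,0,0,0,1],
    [0,0,2,0,0,0,1],
    [0,0,2,0,0,0,1],
    [0,0,2,0,0,0,1],
    [0,0,0,0,0,0,1],
    [0,0,0,0,0,0,1],
  ],
)

```text
time_s: 10.62
tool_pos: [0.4578, -0.0736, 0.2212]
tool_rot: [-180.0, -0.1, -180.0]
force: [0.4, 0.1, 1.0]
grip_width: 0.0872
```

```bash
python3 - <<'E'
from h import *
c=env.read_camera("side");d=env.read_camera("top");o=env.get_obs();print(o['tool_pos'],o['grip_width'],o['force'])
cv2.imwrite("pics/g4.png",np.hstack([cv2.resize(c["img"][140:340,210:410],(400,400)),cv2.resize(d["img"][150:350,200:400],(400,400))]))
E
```

```text
[ 0.45915123 -0.07363457  0.22288879] 0.08722577798792536 [ 0.56772025 -0.26895186  0.4246449 ]
```

View pics/g4.png

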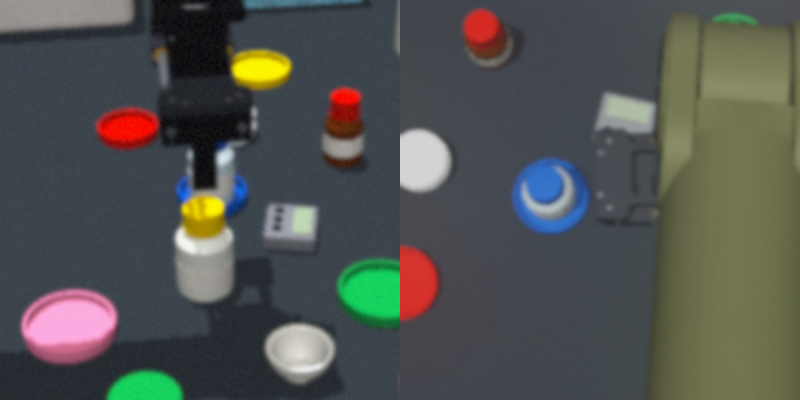

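The blue bottle stands upright in its stand, at (550,195) in the top crop. The gripper is lined up over the yellow cap (203,215). Descending and gripping.

>>> drive_tool(
  commands=[
    [0,0,2,0,0,0,1],
    [0,0,2.5,0,0,0,1],
    [0,0,2,0,0,0,1],
    [0,0,1,0,0,0,1],
    [0,0,0.6,0,0,0,1],
    [0,0,0,0,0,0,1],
    [0,0,0,0,0,0,1],
    [0,0,0,0,0,0,0.2],
    [0,0,0,0,0,0,0.2],
    [0,0,0,0,0,0,0.2],
    [0,0,0,0,0,0,0.2],
    [0,0,0,0,0,0,0.2],
    [0,0,0,0,0,0,0.2],
    [0,0,0,0,0,0,0.2],
    [0,0,0,0,0,0,0.2],
    [0,0,0,0,0,0,0.2],
    [0,0,0,0,0,0,0.2],
  ],
  force=25,
)

```text
time_s: 12.13
tool_pos: [0.4586, -0.0735, 0.1407]
tool_rot: [180.0, -0.0, -180.0]
force: [0.4, 0.2, -0.2]
grip_width: 0.0397
```

>>> drive_tool(
  commands=[
    [0,0,-0.5,0,0,0,0.2],
    [0,0,-1,0,0,0,0.2],
    [0,0,-2,0,0,0,0.2],
    [0,0,-2.5,0,0,0,0.2],
    [0,0,-2.5,0,0,0,0.2],
    [0,0,-2.5,0,0,0,0.2],
    [0,0,-2,0,0,0,0.2],
    [0,0,-1,0,0,0,0.2],
    [0,0,-0.5,0,0,0,0.2],
    [0,0,0,0,0,0,0.2],
    [0,0,0,0,0,0,0.2],
  ],
)

```text
time_s: 13.05
tool_pos: [0.4581, -0.0736, 0.2849]
tool_rot: [180.0, -0.1, -180.0]
force: [0.3, -0.2, -1.8]
grip_width: 0.0393
```

>>> drive_tool(
  commands=[
    [-0.26,1,0,0,0,0,0.2],
    [-0.52,2,0,0,0,0,0.2],
    [-0.77,3,0,0,0,0,0.2],
    [-0.81,3.13,0,0,0,0,0.2],
    [-0.81,3.13,0,0,0,0,0.2],
    [-0.81,3.13,0,0,0,0,0.2],
    [-0.81,3.13,0,0,0,0,0.2],
    [-0.81,3.13,0,0,0,0,0.2],
    [-0.81,3.13,0,0,0,0,0.2],
    [-0.81,3.13,0,0,0,0,0.2],
    [-0.81,3.13,0,0,0,0,0.2],
    [-0.81,3.13,0,0,0,0,0.2],
    [-0.81,3.13,0,0,0,0,0.2],
    [-0.77,3,0,0,0,0,0.2],
    [-0.52,2,0,0,0,0,0.2],
    [-0.26,1,0,0,0,0,0.2],
    [0,0,0,0,0,0,0.2],
    [0,0,0,0,0,0,0.2],
    [0,0,0,0,0,0,0.2],
  ],
)

```text
time_s: 14.63
tool_pos: [0.5705, 0.3573, 0.2853]
tool_rot: [-179.9, -0.0, 179.9]
force: [-0.3, -0.6, -1.2]
grip_width: 0.0396
```

Held, and now above the yellow stand. Going down to 6 mm above the floor (TCP z 0.152).

>>> drive_tool(
  commands=[
    [0,0.2,1,0,0,0,0.2],
    [0,0,2,0,0,0,0.2],
    [0,0,2.5,0,0,0,0.2],
    [0,0,2.5,0,0,0,0.2],
    [0,0,2,0,0,0,0.2],
    [0,0,1.5,0,0,0,0.2],
    [0,0,1,0,0,0,0.2],
    [0,0,0.6,0,0,0,0.2],
    [0,0,0.2,0,0,0,0.2],
    [0,0,0,0,0,0,0.2],
    [0,0,0,0,0,0,0.2],
  ],
)

```text
time_s: 15.55
tool_pos: [0.5708, 0.3616, 0.154]
tool_rot: [179.9, 0.1, -180.0]
force: [-0.4, -0.8, -1.5]
grip_width: 0.0395
```

```bash
python3 - <<'E'
from h import *
c=env.read_camera("side");o=env.get_obs();print(o['tool_pos'],o['grip_width'],o['force'])
cv2.imwrite("pics/g5.png",cv2.resize(c["img"][80:260,230:470],None,fx=3,fy=3))
E
```

```text
[0.57090517 0.3617667  0.15416085] 0.03969188689201439 [ 0.31094327 -0.19459981 -1.30971565]
```

View pics/g5.png

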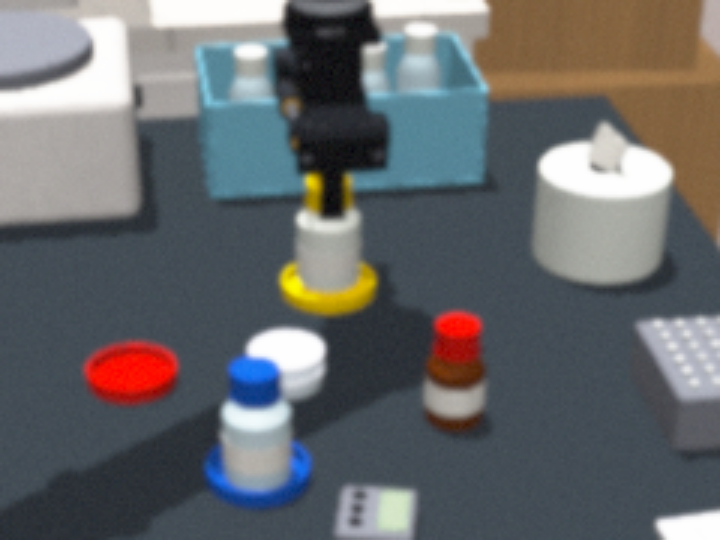

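The bottle (328,255) is over the middle of the yellow ring (280–377). Lowering the last 8 mm.

>>> drive_tool(
  commands=[
    [0,-0.15,0.4,0,0,0,0.2],
    [0,0,0.3,0,0,0,0.2],
    [0,0,0.13,0,0,0,0.2],
    [0,0,0,0,0,0,0.2],
    [0,0,0,0,0,0,0.2],
  ],
)

```text
time_s: 16.02
tool_pos: [0.5708, 0.3601, 0.1456]
tool_rot: [180.0, 0.1, -180.0]
force: [0.6, -0.7, 4.9]
grip_width: 0.0397
```

>>> drive_tool(
  commands=[
    [0,0,0,0,0,0,0.5],
    [0,0,0,0,0,0,0.8],
    [0,0,0,0,0,0,1],
    [0,0,0,0,0,0,1],
    [0,0,0,0,0,0,1],
    [0,0,-1,0,0,0,1],
    [0,0,-2,0,0,0,1],
    [0,0,-3,0,0,0,1],
    [0,0,-3,0,0,0,1],
    [0,0,-3,0,0,0,1],
    [0,0,-2,0,0,0,1],
    [0,0,0,0,0,0,1],
  ],
)

```text
time_s: 17.02
tool_pos: [0.5722, 0.3609, 0.2916]
tool_rot: [179.7, 0.5, -180.0]
force: [1.0, 0.6, 1.0]
grip_width: 0.0868
```

>>> drive_tool(
  commands=[
    [-0.6,-2,0,0,0,0,1],
    [-1,-3,0,0,0,0,1],
    [-1,-3,0,0,0,0,1],
    [-1,-3,0,0,0,0,1],
    [-1,-3,0,0,0,0,1],
    [-1,-3,0,0,0,0,1],
    [-0.9,-3,0,0,0,0,1],
    [-0.5,-2,0,0,0,0,1],
    [0,0,3,0,0,0,1],
    [0,0,3,0,0,0,1],
    [0,0,0,0,0,0,1],
    [0,0,0,0,0,0,1],
  ],
)

```text
time_s: 18.02
tool_pos: [0.6391, 0.1401, 0.2228]
tool_rot: [-179.9, -0.3, -179.9]
force: [-0.0, 0.7, 0.6]
grip_width: 0.0872
```

```bash
python3 - <<'E'
from h import *
c=env.read_camera("side");d=env.read_camera("top");o=env.get_obs();print(o['tool_pos'],o['grip_width'],o['force'])
cv2.imwrite("pics/g6.png",np.hstack([cv2.resize(c["img"][90:290,270:470],(400,400)),cv2.resize(d["img"][100:300,100:300],(400,400))]))
E
```

```text
[0.64100908 0.14058516 0.22613098] 0.08758993544627595 [0.05223801 0.62033883 0.13001342]
```

View pics/g6.png

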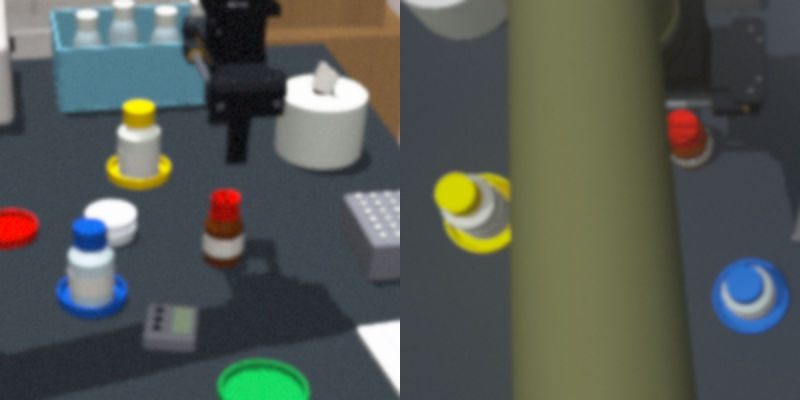

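```bash
python3 - <<'E'
from h import *
c=env.read_camera("side")
P=np.linalg.inv(c["pose"])
def pj(p):
    q=P[:3,:3]@np.array(p)+P[:3,3]
    return cv2.projectPoints(q.reshape(1,3),np.zeros(3),np.zeros(3),c["mtx"],np.array([c["k1"],0,0,0,0.]))[0].ravel()
for p in [(.641,.09,.156),(.6405,.14,.072)]:
    print((pj(p)-[270,90])*2)
E
```

```text
[237.33879504 157.988657  ]
[223.68224325 203.32305998]
```

The projections match: finger expected at 237, seen at about 237; cap expected at 224, seen at about 226. Descending and gripping.

>>> drive_tool(
  commands=[
    [0,0,2,0,0,0,1],
    [0,0,2.5,0,0,0,1],
    [0,0,2.5,0,0,0,1],
    [0,0,1.5,0,0,0,1],
    [0,0,0.8,0,0,0,1],
    [0,0,0.4,0,0,0,1],
    [0,0,0,0,0,0,1],
    [0,0,0,0,0,0,1],
    [0,0,0,0,0,0,0.2],
    [0,0,0,0,0,0,0.2],
    [0,0,0,0,0,0,0.2],
    [0,0,0,0,0,0,0.2],
    [0,0,0,0,0,0,0.2],
    [0,0,0,0,0,0,0.2],
    [0,0,0,0,0,0,0.2],
    [0,0,0,0,0,0,0.2],
    [0,0,0,0,0,0,0.2],
    [0,0,0,0,0,0,0.2],
    [0,0,0,0,0,0,0.2],
  ],
  force=25,
)

```text
time_s: 19.75
tool_pos: [0.6404, 0.1402, 0.1275]
tool_rot: [180.0, 0.0, -179.9]
force: [0.6, 0.9, 0.1]
grip_width: 0.0332
```

>>> drive_tool(
  commands=[
    [0,0,-0.5,0,0,0,0.2],
    [0,0,-1,0,0,0,0.2],
    [0,0,-2,0,0,0,0.2],
    [0,0,-2.5,0,0,0,0.2],
    [0,0,-2.5,0,0,0,0.2],
    [0,0,-2.5,0,0,0,0.2],
    [0,0,-2.5,0,0,0,0.2],
    [0,0,-1,0,0,0,0.2],
    [0,0,-0.5,0,0,0,0.2],
    [0,0,0,0,0,0,0.2],
    [0,0,0,0,0,0,0.2],
  ],
)

```text
time_s: 20.67
tool_pos: [0.6398, 0.1399, 0.2762]
tool_rot: [-180.0, -0.1, -180.0]
force: [0.1, 0.0, -2.8]
grip_width: 0.0334
```

>>> drive_tool(
  commands=[
    [1,0.36,0,0,0,0,0.2],
    [2,0.71,0,0,0,0,0.2],
    [2.5,0.89,0,0,0,0,0.2],
    [2.5,0.89,0,0,0,0,0.2],
    [2.5,0.89,0,0,0,0,0.2],
    [2.5,0.89,0,0,0,0,0.2],
    [2.5,0.89,0,0,0,0,0.2],
    [2.5,0.89,0,0,0,0,0.2],
    [2.5,0.89,0,0,0,0,0.2],
    [2.5,0.89,0,0,0,0,0.2],
    [1.5,0.53,0,0,0,0,0.2],
    [0.5,0.18,0,0,0,0,0.2],
    [0,0,0,0,0,0,0.2],
    [0,0,0,0,0,0,0.2],
    [0,0,0,0,0,0,0.2],
  ],
)

```text
time_s: 21.92
tool_pos: [0.3913, 0.2281, 0.2771]
tool_rot: [-180.0, 0.0, 179.9]
force: [0.8, -0.9, -1.8]
grip_width: 0.0334
```

>>> drive_tool(
  commands=[
    [0.1,0.1,1,0,0,0,0.2],
    [0,0,2,0,0,0,0.2],
    [0,0,2.5,0,0,0,0.2],
    [0,0,2.5,0,0,0,0.2],
    [0,0,2.5,0,0,0,0.2],
    [0,0,1.5,0,0,0,0.2],
    [0,0,1,0,0,0,0.2],
    [0,0,0.5,0,0,0,0.2],
    [0,0,0.2,0,0,0,0.2],
    [0,0,0,0,0,0,0.2],
    [0,0,0,0,0,0,0.2],
  ],
)

```text
time_s: 22.83
tool_pos: [0.3901, 0.2302, 0.1413]
tool_rot: [179.9, 0.1, -180.0]
force: [-0.3, 0.4, -1.0]
grip_width: 0.0338
```

```bash
python3 - <<'E'
from h import *
c=env.read_camera("side");o=env.get_obs();print(o['tool_pos'],o['grip_width'],o['force'])
cv2.imwrite("pics/g7.png",cv2.resize(c["img"][100:280,180:420],None,fx=3,fy=3))
E
```

```text
[0.39007891 0.23027247 0.14147781] 0.033258672496117594 [-0.50191277 -0.66148421 -0.82962471]
```

View pics/g7.png

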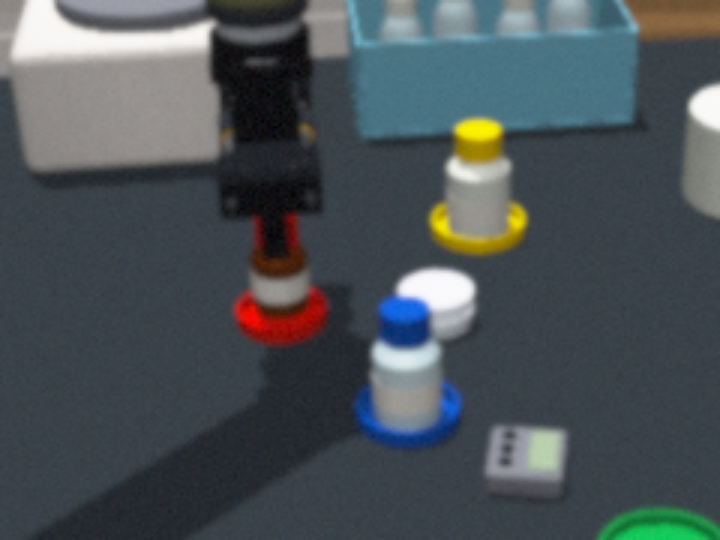

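The red bottle (280,285) is over the centre of the red ring (234–328). Lowering 9 mm.

>>> drive_tool(
  commands=[
    [0,-0.05,0.4,0,0,0,0.2],
    [0,0,0.3,0,0,0,0.2],
    [0,0,0.15,0,0,0,0.2],
    [0,0,0,0,0,0,0.2],
    [0,0,0,0,0,0,0.2],
  ],
)

```text
time_s: 23.3
tool_pos: [0.3896, 0.2295, 0.1323]
tool_rot: [180.0, 0.0, -180.0]
force: [-0.3, 0.2, 2.0]
grip_width: 0.0334
```

>>> drive_tool(
  commands=[
    [0,0,0,0,0,0,0.5],
    [0,0,0,0,0,0,0.8],
    [0,0,0,0,0,0,1],
    [0,0,0,0,0,0,1],
    [0,0,0,0,0,0,1],
    [0,0,-1,0,0,0,1],
    [0,0,-2,0,0,0,1],
    [0,0,-3,0,0,0,1],
    [0,0,-3,0,0,0,1],
    [0,0,-3,0,0,0,1],
    [0,0,-2,0,0,0,1],
    [0,0,0,0,0,0,1],
  ],
)

```text
time_s: 24.3
tool_pos: [0.3913, 0.2305, 0.2776]
tool_rot: [179.7, 0.4, -180.0]
force: [-0.2, 0.0, 0.3]
grip_width: 0.0865
```

>>> drive_tool(
  commands=[
    [-1.37,-3.2,0,0,0,0,1],
    [-1.37,-3.2,0,0,0,0,1],
    [-1.37,-3.2,0,0,0,0,1],
    [-1.37,-3.2,0,0,0,0,1],
    [-1.37,-3.2,0,0,0,0,1],
    [-1.37,-3.2,0,0,0,0,1],
    [-1.37,-3.2,0,0,0,0,1],
    [-1.37,-3.2,0,0,0,0,1],
    [1.34,-3.18,0,0,0,0,1],
    [1.34,-3.18,0,0,0,0,1],
    [1.34,-3.18,0,0,0,0,1],
    [1.34,-3.18,0,0,0,0,1],
    [1.34,-3.18,0,0,0,0,1],
    [1.34,-3.18,0,0,0,0,1],
    [1.34,-3.18,0,0,0,0,1],
    [1.34,-3.18,0,0,0,0,1],
    [0,0,3,0,0,0,1],
    [0,0,3,0,0,0,1],
    [0,0,0,0,0,0,1],
    [0,0,0,0,0,0,1],
  ],
)

```text
time_s: 25.97
tool_pos: [0.3911, -0.2805, 0.2112]
tool_rot: [179.9, -0.2, -180.0]
force: [0.3, 0.1, -0.3]
grip_width: 0.087
```

```bash
python3 - <<'E'
from h import *
c=env.read_camera("side");d=env.read_camera("top");o=env.get_obs();print(o['tool_pos'],o['grip_width'],o['force'])
cv2.imwrite("pics/g8.png",np.hstack([cv2.resize(c["img"][130:400,190:460],(400,400)),cv2.resize(d["img"][150:350,100:300],(400,400))]))
E
```

```text
[ 0.39286373 -0.28114928  0.21324313] 0.08699351282713035 [0.34320398 0.25863735 0.05003755]
```

View pics/g8.png

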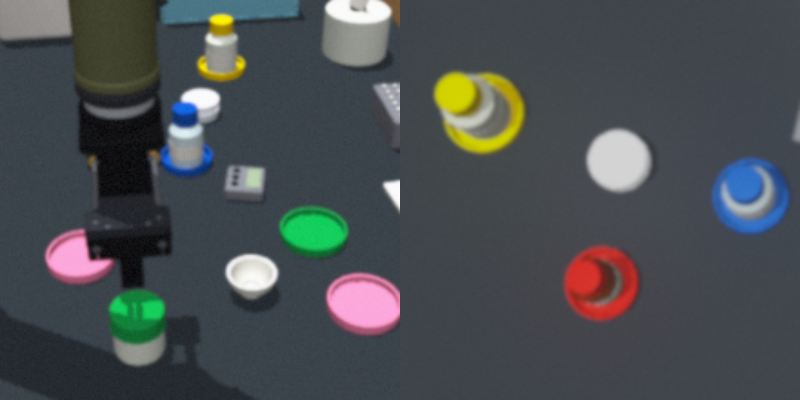

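All three bottles stand upright in their stands: yellow (483,112), red (600,283), blue (750,195) in the top crop. The gripper is over the jar cap (138,315). Descending to 0.104 and gripping.

>>> drive_tool(
  commands=[
    [0,0,2,0,0,0,1],
    [0,0,2.5,0,0,0,1],
    [0,0,2.5,0,0,0,1],
    [0,0,2,0,0,0,1],
    [0,0,1.2,0,0,0,1],
    [0,0,0.6,0,0,0,1],
    [0,0,0,0,0,0,1],
    [0,0,0,0,0,0,1],
    [0,0,0,0,0,0,0.4],
    [0,0,0,0,0,0,0.4],
    [0,0,0,0,0,0,0.4],
    [0,0,0,0,0,0,0.4],
    [0,0,0,0,0,0,0.4],
    [0,0,0,0,0,0,0.4],
    [0,0,0,0,0,0,0.4],
    [0,0,0,0,0,0,0.4],
  ],
  force=25,
)

```text
time_s: 27.4
tool_pos: [0.3923, -0.281, 0.1042]
tool_rot: [180.0, 0.0, -180.0]
force: [-1.4, 1.3, 4.6]
grip_width: 0.0605
```

>>> drive_tool(
  commands=[
    [0,0,-0.5,0,0,0,0.4],
    [0,0,-1,0,0,0,0.4],
    [0,0,-2,0,0,0,0.4],
    [0,0,-2.5,0,0,0,0.4],
    [0,0,-2.5,0,0,0,0.4],
    [0,0,-2.5,0,0,0,0.4],
    [0,0,-2.5,0,0,0,0.4],
    [0,0,-1,0,0,0,0.4],
    [0,0,-0.5,0,0,0,0.4],
    [0,0,0,0,0,0,0.4],
    [0,0,0,0,0,0,0.4],
  ],
)

```text
time_s: 28.32
tool_pos: [0.3916, -0.2807, 0.2529]
tool_rot: [180.0, -0.1, -180.0]
force: [-0.1, -0.5, -1.1]
grip_width: 0.0604
```

```bash
python3 - <<'E'
from h import *
c=env.read_camera("side");o=env.get_obs();print(o['tool_pos'],o['grip_width'],o['force'])
cv2.imwrite("pics/g9.png",cv2.resize(c["img"][130:370,190:510],None,fx=2,fy=2))
E
```

```text
[ 0.39140955 -0.28062493  0.25251375] 0.0602510155966907 [ 0.30535739  0.42670146 -1.71993403]
```

View pics/g9.png

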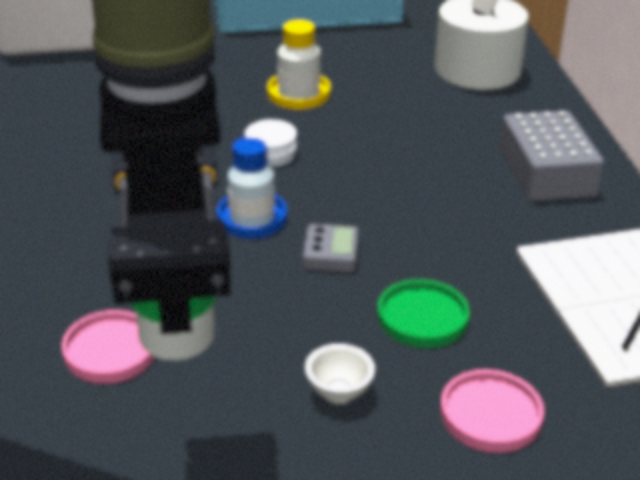

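The jar hangs level at (175,320). Carrying it to the green stand.

>>> drive_tool(
  commands=[
    [-1,0.69,0,0,0,0,0.4],
    [-2,1.39,0,0,0,0,0.4],
    [-2.3,1.59,0,0,0,0,0.4],
    [-2.3,1.59,0,0,0,0,0.4],
    [-2.3,1.59,0,0,0,0,0.4],
    [-2.3,1.59,0,0,0,0,0.4],
    [-2.3,1.59,0,0,0,0,0.4],
    [-2.3,1.59,0,0,0,0,0.4],
    [-2.3,1.59,0,0,0,0,0.4],
    [-2.3,1.59,0,0,0,0,0.4],
    [-1.6,1.11,0,0,0,0,0.4],
    [-0.8,0.55,0,0,0,0,0.4],
    [0,0,0,0,0,0,0.4],
    [0,0,0,0,0,0,0.4],
    [0,0,0,0,0,0,0.4],
  ],
)

```text
time_s: 29.62
tool_pos: [0.6288, -0.1179, 0.2535]
tool_rot: [-180.0, -0.1, 179.9]
force: [-1.0, -0.1, -2.5]
grip_width: 0.0603
```

>>> drive_tool(
  commands=[
    [-0.1,0.2,1,0,0,0,0.4],
    [0,0,2,0,0,0,0.4],
    [0,0,2.5,0,0,0,0.4],
    [0,0,2.5,0,0,0,0.4],
    [0,0,2.5,0,0,0,0.4],
    [0,0,1.5,0,0,0,0.4],
    [0,0,1,0,0,0,0.4],
    [0,0,0.4,0,0,0,0.4],
    [0,0,0.1,0,0,0,0.4],
    [0,0,0,0,0,0,0.4],
    [0,0,0,0,0,0,0.4],
  ],
)

```text
time_s: 30.53
tool_pos: [0.6317, -0.1146, 0.1203]
tool_rot: [-180.0, 0.1, -180.0]
force: [-0.2, 0.3, -1.8]
grip_width: 0.0605
```

```bash
python3 - <<'E'
from h import *
c=env.read_camera("side");o=env.get_obs();print(o['tool_pos'],o['grip_width'],o['force'])
cv2.imwrite("pics/g10.png",cv2.resize(c["img"][180:360,290:530],None,fx=3,fy=3))
E
```

```text
[ 0.63177413 -0.11457547  0.12035995] 0.06069360652836776 [-0.13960867 -0.11849741 -1.74569973]
```

View pics/g10.png

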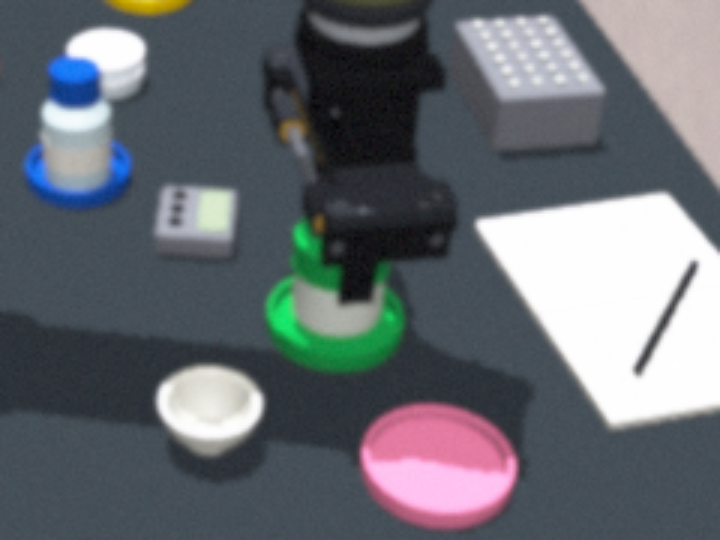

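The jar (339) is over the green ring (265–406, centre 335). Lowering 11 mm with a 1 mm correction.

>>> drive_tool(
  commands=[
    [0.15,-0.05,0.5,0,0,0,0.4],
    [0,0,0.4,0,0,0,0.4],
    [0,0,0.2,0,0,0,0.4],
    [0,0,0,0,0,0,0.4],
    [0,0,0,0,0,0,0.4],
  ],
)

```text
time_s: 31.0
tool_pos: [0.6296, -0.115, 0.1092]
tool_rot: [180.0, 0.0, -180.0]
force: [-2.8, 0.4, 7.0]
grip_width: 0.0604
```

The jar rests on the floor (Fz +7 N). Releasing, rising and moving aside.

>>> drive_tool(
  commands=[
    [0,0,0,0,0,0,0.8],
    [0,0,0,0,0,0,1],
    [0,0,0,0,0,0,1],
    [0,0,0,0,0,0,1],
    [0,0,0,0,0,0,1],
    [0,0,-1,0,0,0,1],
    [0,0,-2,0,0,0,1],
    [0,0,-3,0,0,0,1],
    [0,0,-3,0,0,0,1],
    [0,0,-3,0,0,0,1],
    [0,0,-3,0,0,0,1],
    [0,0,-2,0,0,0,1],
    [1,-3,0,0,0,0,1],
    [1,-3,0,0,0,0,1],
    [1,-3,0,0,0,0,1],
    [1,-3,0,0,0,0,1],
    [1,-3,0,0,0,0,1],
    [1,-3,0,0,0,0,1],
    [1,-3,0,0,0,0,1],
    [0,0,0,0,0,0,1],
  ],
)

```text
time_s: 32.67
tool_pos: [0.5548, -0.3333, 0.2794]
tool_rot: [-179.7, -0.1, 179.4]
force: [-1.4, -0.8, -0.1]
grip_width: 0.0868
```

>>> drive_tool(
  commands=[
    [1,-3,0,0,0,0,1],
    [1,-3,0,0,0,0,1],
    [1,-3,0,0,0,0,1],
    [0,0,0,0,0,0,1],
    [0,0,0,0,0,0,1],
    [0,0,0,0,0,0,1],
  ],
)

```text
time_s: 33.17
tool_pos: [0.5299, -0.4145, 0.2783]
tool_rot: [180.0, 0.0, -180.0]
force: [0.2, -0.5, 0.6]
grip_width: 0.0869
```

```bash
python3 - <<'E'
from h import *
c=env.read_camera("side");d=env.read_camera("top");o=env.get_obs();print(o['time_s'],o['tool_pos'],o['grip_width'],o['force'])
cv2.imwrite("pics/f_side.png",c["img"]);cv2.imwrite("pics/f_top.png",d["img"])
hh={'blue':.092,'yellow':.096,'red':.084,'green':.060}
for col in H:
    for b in blobs(c,col): print(col,'side',np.round(circ(c,b[3],hh[col]-.007),4),np.round(b[:3]))
E
```

```text
33.2667 [ 0.53085373 -0.41330387  0.27804928] 0.0869169524897035 [ 1.35417303  0.18704843 -0.28673502]
blue side [-0.8035  1.757   0.6826] [  14.   94. 5478.]
blue side [ 0.4706 -0.0405  0.0747] [316. 237. 645.]
blue side [0.478  0.075  0.0488] [314. 207. 212.]
yellow side [0.5495 0.201  0.0809] [339. 175. 440.]
yellow side [0.571  0.3584 0.059 ] [339. 146. 172.]
red side [0.3915 0.1076 0.0722] [273. 205. 439.]
red side [0.3899 0.2272 0.0555] [271. 179. 203.]
```

View pics/f_side.png

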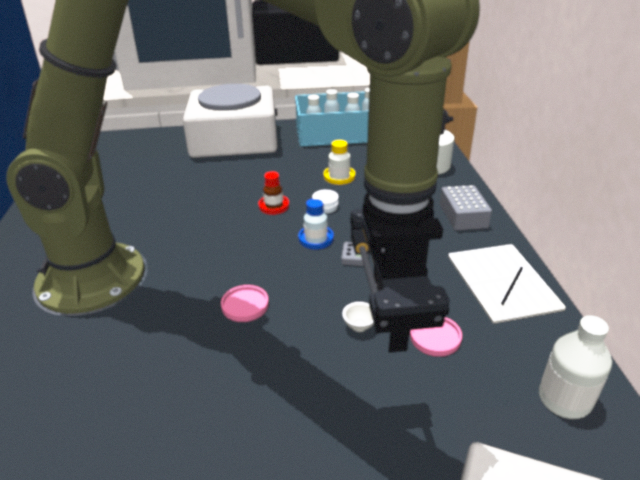

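View pics/f_top.png

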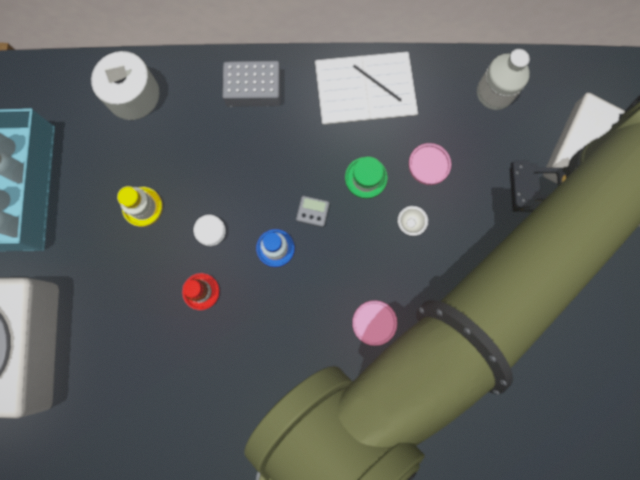

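The top view shows all four in their stands, with the dishes (209,230) and mortar (413,221) unmoved. The arm hides the jar from the side, so I'm clearing that view.

>>> drive_tool(
  commands=[
    [2.5,0,0,0,0,0,1],
    [2.5,0,0,0,0,0,1],
    [2.5,0,0,0,0,0,1],
    [2.5,0,0,0,0,0,1],
    [2.5,0,0,0,0,0,1],
    [2.5,0,0,0,0,0,1],
    [0,0,0,0,0,0,1],
    [0,0,0,0,0,0,1],
    [0,0,0,0,0,0,1],
  ],
)

```text
time_s: 34.02
tool_pos: [0.3813, -0.4139, 0.2783]
tool_rot: [180.0, 0.1, -179.8]
force: [0.2, 0.2, 0.9]
grip_width: 0.0869
```

```bash
python3 - <<'E'
from h import *
c=env.read_camera("side");d=env.read_camera("top")
cv2.imwrite("pics/f2.png",np.hstack([cv2.resize(c["img"][130:350,260:480],(400,400)),cv2.resize(d["img"][120:320,100:300],(400,400))]))
b=blobs(c,'green',40); print([np.round(circ(c,k[3],.058),4) for k in b],[np.round(k[:3]) for k in b])
E
```

```text
[array([ 0.6189, -0.1537,  0.1104])] [array([ 402.,  279., 1777.])]
```

View pics/f2.png

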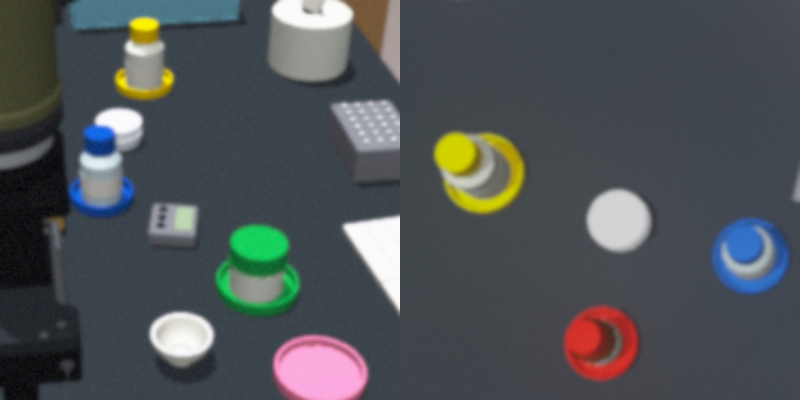

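The jar stands level in the green stand at (258,265), and nothing touches the robot. Handing in.

```bash
python3 -c "
from cell import env
print(env.sign_off())"
```

```text
the job is handed in; nothing more can be done
None
```

I gripped the blue, yellow and red bottles and then the green jar by their caps. Each went upright to the stand of its own colour and was lowered until the wrist force showed the floor carrying it, then released. The job was handed in at about 34 s of the 115 s limit.

**Last checks:** the closing side and top pictures show all four upright and well inside their stands, and the gripper is empty and clear. By eye, the dish stack and mortar are at the same pixels as at the start. The re-measured caps lie within about 3 mm of the stand centres for blue, yellow and red.

**What I could not measure:** the jar's green cap merges with its green stand in the colour mask, so no separate centre came out for it. I judged the jar by eye and by the release position, TCP (0.630, −0.115) m, which matches the stand centre I measured from the top view to about 1 mm. No checks failed. The only disagreement was in the measurements: the side camera put some stand centres up to about 8 mm nearer to it than the top camera did. I took this to be the front wall in view, so I relied on the top view.

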